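# Reset the hotplate timer and switch off its isolator

## Task

The worktop hotplate has been left running. Push the white fin of its black timer dial anticlockwise (seen from above) all the way back to the zero stop at the red mark, and keep it pressed against the stop for a second, firmly but without forcing it; then flip the red isolator paddle over so that it leans towards the green bar (off). Never lean hard on the dial or paddle (stay under about 25 N), and leave the pan, salt pot, caddy, cup and bowl where they stand.

Things in the scene. Friction and masses are not known exactly. Their poses are not given: they have to be found in the camera images.
- cooker: White worktop hotplate, fixed: 320 mm (x) by 300 mm (y), top face 70 mm above its origin; origin under its centre, x points from its front (dial) to its rear (plate). The dial's axis is at x = -102, y = 0. Centred at x = 65, y = 0 is a 160 mm cold hot plate standing 12 mm above the top face, with the pan on it.
- dial (a joint): Angle of the timer dial (rad). 0 = solid zero stop, fin pointing to the red mark on the hotplate's front (its -x); grows clockwise seen from above, up to 5.0. Friction only, about 0.08 N m (2.5 N at the fin's middle); it stays where it is left. To count as pressed home the fingers must push it with more than 4 N for half a second at the stop.
- dial_axis (a point): Point on the dial's vertical axis at the height of the fin's top, 110 mm above the worktop. The dial is a black disc 92 mm across, its face 86 mm above the worktop, carrying one upright white fin.
- dial_fin (a point): Point on top of the fin, on its middle line, 32 mm from the axis, 110 mm above the worktop. The white fin (red line on top) lies along a radius, from 12 to 46 mm from the axis, is 10 mm thick and rises 24 mm above the dial's face. The direction from dial_axis to here is the fin's direction.
- isolator: White isolator switch box, fixed to the worktop, to the left or the right of the hotplate: 95 mm (x) by 85 mm (y) by 45 mm high, origin under its centre. On top, a red bar at its +x edge (on) and a green bar at its -x edge (off).
- paddle (a joint): Angle of the isolator's paddle (rad): 0 = on, leaning 0.55 rad from upright to the box's +x (red bar, away from the robot); 1.1 = off, leaning 0.55 rad to its -x (green bar). Hinge along the box's y, 42 mm above the worktop, over the box's centre. Over-centre spring: resists with up to about 4 N at the tip, past upright (0.55) it snaps to the other end and stays.
- paddle_tip (a point): Middle of the top end of the red paddle, 60 mm from the hinge (93 mm above the worktop when on or off). The paddle is a flat blade 34 mm wide (box's y), 12 mm thick.
- pan: Steel frying pan, 168 mm across, 45 mm high, on the hot plate, with a black handle 200 mm from its centre along its x. Origin under its centre. Leave it.
- salt: White salt pot with steel cap, 38 mm across, 55 mm high, standing on the hotplate beside the dial. Origin under its centre. Leave it.
- caddy: Dark steel caddy, 84 mm across, 120 mm high, on the worktop on the other side of the hotplate from the isolator. Origin under its centre. Leave it.
- cup: White cup, 72 mm across, 85 mm high, about 170 mm behind the isolator (its +x). Origin under its centre. Leave it.
- bowl: Blue bowl, 110 mm across, 45 mm high. Origin under its centre. Leave it.
Things that resemble listed ones, but are neither listed nor needed, are in the scene too. What is shaped like the isolator but pink is not meant.

How it is judged:
By the outcome, as a careful person would: the job done as asked, in the order asked, and still so for the second after the job is handed in, with the robot touching nothing.
It also fails if it takes over 56 s, if anything falls off the work surface, if the arm or the gripper's body presses on something with over 40 N, if the wrist force passes 120 N, or if a joint passes its speed limit or range.

## Robot

A 7-joint arm with a two-finger parallel gripper is mounted at the origin on the work surface. World frame = base frame: x ahead of the robot, y to its left, z up, the work surface at z = 0. Lengths are in m, angles in rad, forces in N, time in s.
With the tool pointing down it reaches from about 0.35 to 0.775 m from the base axis. Payload 3.1 kg.
Tool frame: the origin (TCP) lies midway between the tips of the shut fingers; the grasp point (between the pads) lies 19 mm behind it; z points along the fingers, y is the direction in which the jaws open and shut (so a half turn about z gives the same grasp; the last joint's range is limited). The gripper opens to 85 mm and grips with 20 to 120 N. Pads are 22 mm wide; open, the fingers measure 114 mm over their backs; the gripper's body (76 mm by 85 mm) begins 54 mm behind the grasp point. The pads swing forward as they close: fully open they stand 13 mm farther back than shut.
Start: joints at [-1.304, 0.311, 0.014, 1.512, -0.004, 1.319, -0.027], TCP at [0.167, 0.524, 0.231] pointing down, gripper open.
Joint ranges: [-2.7, 2.7], [-0.3, 1.91], [-1.27, 1.3], [0.12, 2.57], [-1.44, 4.58], [0.2, 2.03], [-3.05, 3.05]. Speed limits (rad/s): [2.79, 2.79, 3.14, 3.14, 3.14, 3.14, 3.14].

## Interface

Orientations are given as a unit quaternion [x, y, z, w].
In Python, from cell import arm, eyes gives the robot as it stands. The module is installed in compiled form; this text tells all that it offers. Calls block until the motion is done:
- arm.reach(position, orientation): joint-space move of the TCP to a pose.
- arm.line_to(position, attitude=None, vel=0.15): straight line of the TCP; attitude=None keeps the orientation; vel is the mean speed in m/s.
- arm.move_joints(angles): joint-space move.
- arm.set_gripper(opening): finger opening in m; the grip force is fixed at half the most; returns when the fingers have stopped.
- arm.dwell(seconds).
- arm.solve_ik(position, orientation): joint angles nearest the present ones, or None.
- eyes.get_image(name): name is "side" or "top" or "wrist"; returns the picture (480x640x3 uint8, blue, green, red); there is no depth.
- eyes.camera_params(name): a dict with "K" (3x3 intrinsics, pixels), "R" (3x3) and "t" (3): a world point X has camera coordinates R X + t. Camera axes: x right, y down, z forward; pixel columns grow to the right and rows downward; lengths in m; the calibration is good to about 2 mm. A picture is of the moment at which its call begins: read the wrist's pose just before it. camera_params takes no time and is no camera call; for the wrist camera it gives the pose at the moment of the call.
A pose or a line that the arm cannot do raises arm.PlanningError and nothing moves.
- arm.job_done(): hands the job in, once; it reports no verdict.
Readings, each from a call of its own:
- arm.read_time_s(): time.
- arm.read_joints(): joint angles.
- arm.read_joint_velocities(): joint speeds.
- arm.read_joint_torque(): joint torques, N m.
- arm.read_tcp_pos(): TCP position.
- arm.read_ee_rot(): TCP orientation.
- arm.read_contact_force(): force on the tool from outside, world axes, zero at the start.
- arm.read_wrist_torque(): the same for the moment, N m.
- arm.read_finger_gap(): finger opening in m.
Only numpy, scipy, OpenCV 4.12 (cv2) and the standard library are available. Lean on these libraries where they do the work, as an engineer would, in place of code of your own. Each camera call takes 0.05 s, during which the arm holds its last target.

## Working session

There is one attempt and no reset: what is moved stays moved. The work goes in short steps, each a Python script; the robot and the scene stay as the last script left them, time stands still between calls to the robot, and variables do not carry over. Pictures are saved under pics/ and viewed, and the job is handed in when it is done.

```bash
mkdir -p pics; python3 - <<'E'
from cell import arm, eyes
import cv2
for n in ("side","top","wrist"):
    cv2.imwrite(f"pics/{n}0.png",eyes.get_image(n))
    p=eyes.camera_params(n);print(n,p["K"][0],p["K"][1],(-p["R"].T@p["t"]).round(3),p["R"].round(2).tolist())
print(arm.read_time_s(),arm.read_ee_rot(),arm.read_tcp_pos(),arm.read_contact_force())
E
```

```text
side [589.7216105    0.         317.84107951] [  0.         589.7216105  240.54346149] [0.493 0.99  1.044] [[-1.0, -0.03, -0.01], [-0.02, 0.7, -0.71], [0.03, -0.71, -0.7]]
top [519.77420874   0.         312.32798631] [  0.         519.77420874 237.04680249] [0.274 0.008 1.249] [[-0.02, -1.0, 0.01], [-0.98, 0.02, -0.22], [0.22, -0.01, -0.98]]
wrist [352.14490717   0.         317.2342266 ] [  0.         352.14490717 246.5631891 ] [0.088 0.551 0.372] [[0.3, 0.95, -0.0], [0.9, -0.29, 0.32], [0.31, -0.1, -0.95]]
0.15 [ 1.53733822e-01  9.88111877e-01 -9.07497183e-04 -8.56351841e-05] [0.16697028 0.52346141 0.23047268] [0.32335986 0.35770977 0.66043771]
```

View pics/top0.png

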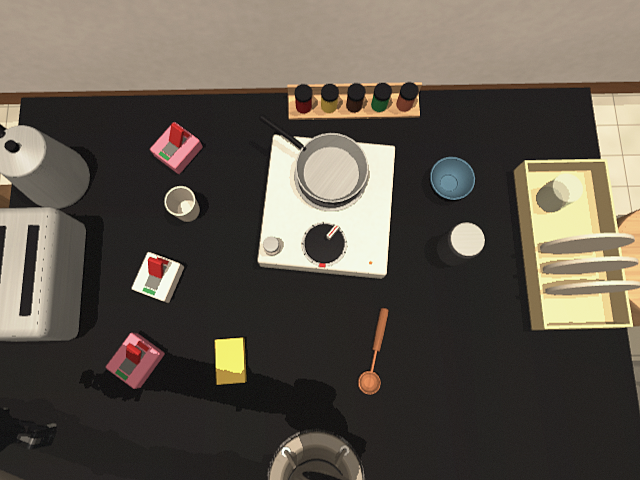

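View pics/side0.png

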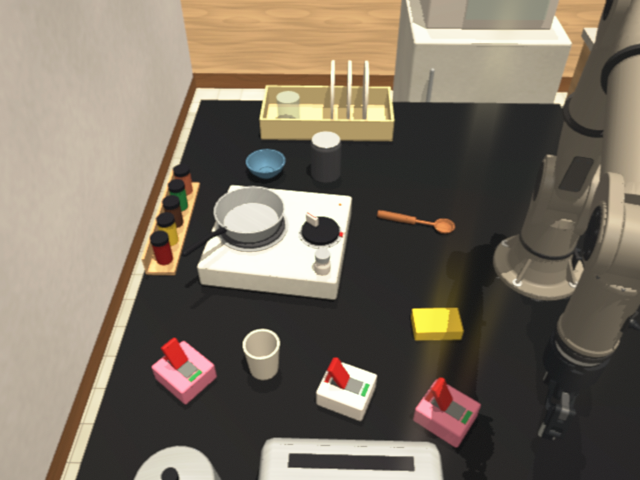

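The top view shows the dial near (324,243), the red mark near (322,265), the salt pot at (272,245) and the white isolator near (158,277). I'll enlarge these.

```bash
python3 - <<'E'
import cv2
t=cv2.imread("pics/top0.png");s=cv2.imread("pics/side0.png")
cv2.imwrite("pics/c1.png",cv2.resize(t[205:285,255:395],None,fx=5.5,fy=5.5,interpolation=cv2.INTER_CUBIC))
cv2.imwrite("pics/c2.png",cv2.resize(t[240:310,120:200],None,fx=7,fy=7,interpolation=cv2.INTER_CUBIC))
cv2.imwrite("pics/c3.png",cv2.resize(s[190:300,270:380],None,fx=5,fy=5,interpolation=cv2.INTER_CUBIC))
cv2.imwrite("pics/c4.png",cv2.resize(s[340:430,300:400],None,fx=6,fy=6,interpolation=cv2.INTER_CUBIC))
E
```

```text
(no output)
```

View pics/c1.png

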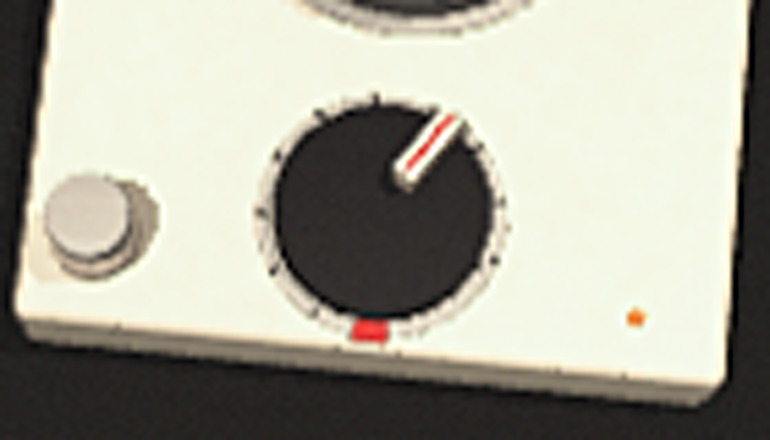

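View pics/c2.png

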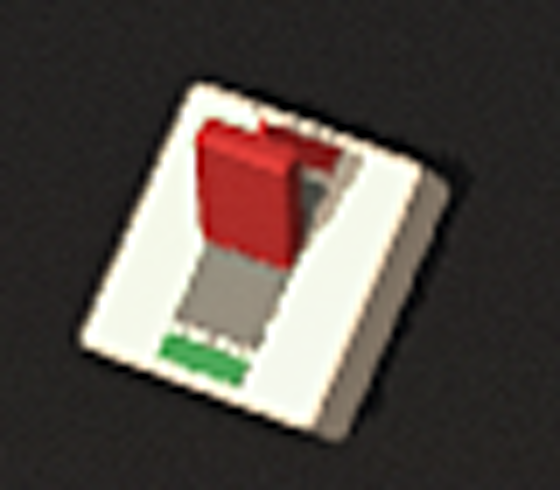

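View pics/c3.png

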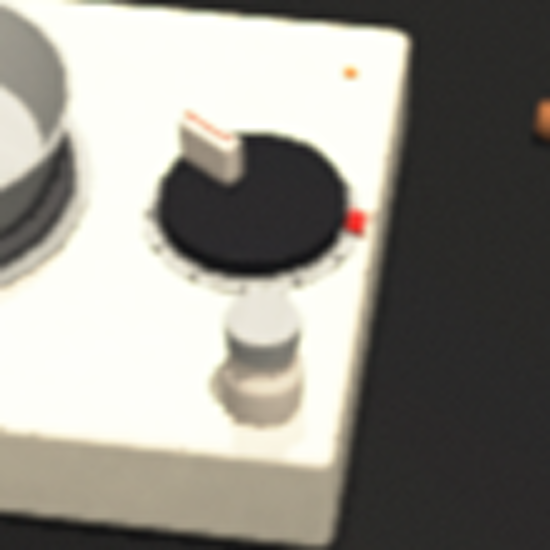

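View pics/c4.png

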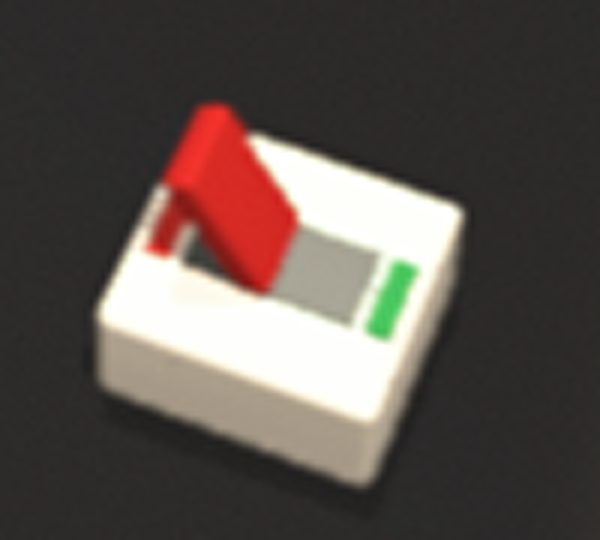

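```bash
cat > h.py <<'E'
import numpy as np
from cell import arm, eyes
def ray(n,u,v,z,P=None):
    p=P or eyes.camera_params(n); R=p["R"];t=p["t"]
    c=-R.T@t; d=R.T@np.linalg.inv(p["K"])@np.array([u,v,1.])
    return c+d*(z-c[2])/d[2]
def crop(n,x,y,off,s,z): return ray(n,off[0]+(x+.5)/s-.5,off[1]+(y+.5)/s-.5,z)
E
python3 - <<'E'
from h import *
np.set_printoptions(precision=4,suppress=True)
T=lambda x,y,z:crop("top",x,y,(255,205),5.5,z)
S=lambda x,y,z:crop("side",x,y,(270,190),5,z)
I=lambda x,y,z:crop("top",x,y,(120,240),7,z)
J=lambda x,y,z:crop("side",x,y,(300,340),6,z)
print("dial",T(383,210,.086),S(254,204,.086))
print("mark",T(370,331,.07),S(355,222,.07))
print("finout",T(454,116,.11),S(187,114,.11)," in",T(403,172,.11),S(240,151,.11))
print("salt",T(87,216,.125),S(263,310,.125))
print("corners FL FR",T(20,316,.07),T(724,380,.07),S(335,465,.07),S(408,38,.07))
print("iso RL RR FL FR")
for q in ((193,85),(433,168),(80,345),(318,432)):print(I(*q,.045))
for q in ((100,310),(375,415),(462,210)):print(J(*q,.045))
print("green",I(204,360,.045),J(392,300,.045),"red",I(305,150,.045))
print("tip",I(248,145,.093),J(203,147,.093))
E
```

```text
dial [ 0.5215 -0.0324  0.086 ] [ 0.5229 -0.0235  0.086 ]
mark [ 0.4734 -0.0261  0.07  ] [ 0.4748 -0.0291  0.07  ]
finout [ 0.5553 -0.0618  0.11  ] [ 0.5557 -0.0598  0.11  ]  in [ 0.5321 -0.0401  0.11  ] [ 0.5297 -0.0342  0.11  ]
salt [0.5133 0.088  0.125 ] [0.5159 0.0851 0.125 ]
corners FL FR [0.4828 0.1201 0.07  ] [ 0.4496 -0.173   0.07  ] [0.4832 0.1259 0.07  ] [ 0.4481 -0.1657  0.07  ]
iso RL RR FL FR
[0.5175 0.3839 0.045 ]
[0.4875 0.3024 0.045 ]
[0.4305 0.4171 0.045 ]
[0.4    0.3373 0.045 ]
[0.5199 0.3829 0.045 ]
[0.4328 0.4178 0.045 ]
[0.4026 0.3426 0.045 ]
green [0.4246 0.3759 0.045 ] [0.4264 0.3767 0.045 ] red [0.4945 0.3454 0.045 ]
tip [0.4877 0.3503 0.093 ] [0.4879 0.3527 0.093 ]
```

Estimates from the two views agree, and each point fits the sizes given:

| Item | Position (m) | Direction |
|---|---|---|
| Dial axis | (0.5225, -0.029) | cooker yaw about -6.5° |
| Fin | outer end 46 mm from the axis | about -44° in world |
| Salt pot | 116 mm from the axis | – |
| Isolator | (0.460, 0.361) | yaw about -21° |

Next I'll check IK along the dial arc.

```bash
cat >> h.py <<'E'
from scipy.spatial.transform import Rotation as Ro
A=np.array([.5225,-.029]); STOP=np.radians(173.5)
def down(psi): return (Ro.from_euler('z',psi)*Ro.from_euler('x',np.pi)).as_quat()
def dpose(th,off,r=.030,z=.093,extra=0):
    u=np.array([np.cos(th),np.sin(th)]);t=np.array([-u[1],u[0]])
    p=A+r*u-off*t
    return np.array([*p,z]),down(th+extra)
E
python3 - <<'E'
from h import *
np.set_printoptions(precision=2,suppress=True)
print(arm.read_finger_gap(),arm.read_joints())
for e in (0,np.pi):
  for th in (-44,0,45,90,135,173):
    q=arm.solve_ik(*dpose(np.radians(th),.020,extra=e)); print(e,th,q)
q=arm.solve_ik([.53,.33,.085],down(np.radians(-21)));print(q)
q=arm.solve_ik([.53,.33,.085],down(np.radians(159)));print(q)
E
```

```text
0.08520542725855888 [-1.3   0.31  0.01  1.51 -0.    1.32 -0.03]
0 -44 [-0.68  0.64  1.13  1.78 -0.63  1.14 -1.69]
0 0 [-0.57  0.57  0.89  1.72 -0.49  1.1  -1.09]
0 45 [-0.54  0.54  0.77  1.7  -0.42  1.07 -0.42]
0 90 [-0.56  0.49  0.71  1.75 -0.36  1.04  0.28]
0 135 [-0.56  0.42  0.67  1.82 -0.3   1.    1.02]
0 173 [-0.56  0.38  0.68  1.87 -0.28  0.98  1.69]
3.141592653589793 -44 [-0.54  0.52  0.87  1.77 -0.45  1.06  1.29]
3.141592653589793 0 [-0.47  0.52  0.74  1.71 -0.39  1.06  1.96]
3.141592653589793 45 [-0.34  0.47  0.47  1.7  -0.24  1.03  2.57]
3.141592653589793 90 [-0.8   0.65  1.13  1.75 -0.64  1.16 -2.61]
3.141592653589793 135 [-0.84  0.59  1.13  1.83 -0.6   1.11 -1.86]
3.141592653589793 173 [-0.73  0.45  0.92  1.88 -0.42  1.02 -1.32]
[-1.24  0.83  1.12  1.52 -0.77  1.28 -1.95]
[-0.72  0.58  0.21  1.5  -0.13  1.08  0.72]
```

```bash
python3 - <<'E'
from h import *
import cv2
np.set_printoptions(precision=3,suppress=True)
arm.set_gripper(0.0)
th=np.radians(-44)
p,q=dpose(th,.030)
arm.reach([*p[:2],.2],q)
print(arm.read_tcp_pos(),arm.read_contact_force(),arm.read_time_s())
arm.line_to([*p[:2],.135],vel=.15)
cv2.imwrite("pics/w1.png",eyes.get_image("wrist"));cv2.imwrite("pics/s1.png",cv2.resize(eyes.get_image("side")[150:300,220:420],None,fx=4,fy=4,interpolation=cv2.INTER_CUBIC))
print(arm.read_tcp_pos(),arm.read_contact_force(),arm.read_time_s(),arm.read_finger_gap())
E
```

```text
[ 0.523 -0.07   0.2  ] [ 0.52  -0.084 -0.337] 3.3833
[ 0.524 -0.072  0.136] [0.536 0.414 0.038] 4.0667 0.0001458255915407604
```

View pics/w1.png

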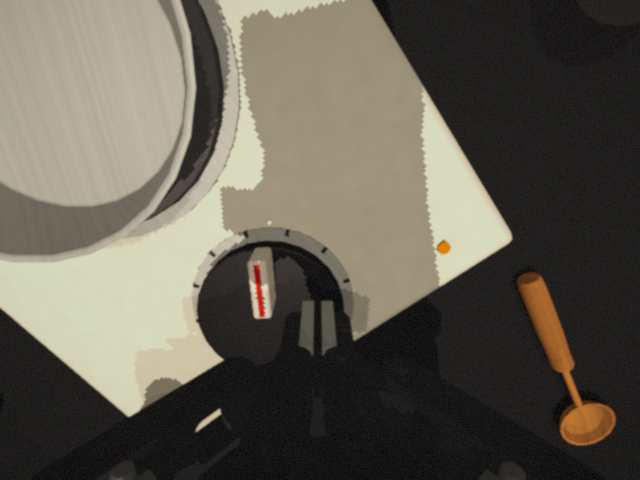

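View pics/s1.png

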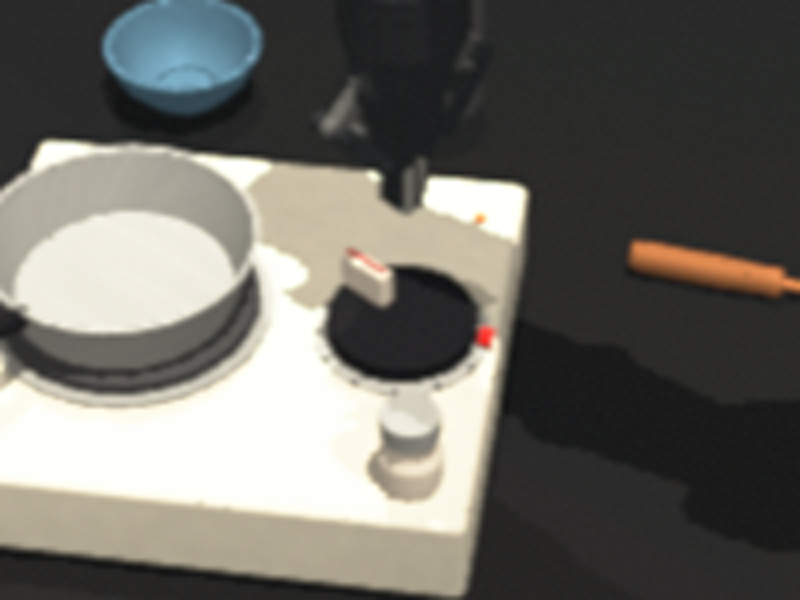

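The wrist view shows the shut fingers at (318,320), to the right of the fin at (262,290), with clear space between them. The finger pair looks about 18 mm thick, so contact should come at an offset of about 14 mm. I'll descend and sweep while watching the force.

```bash
python3 - <<'E'
from h import *
import cv2
np.set_printoptions(precision=3,suppress=True)
th=np.radians(-44)
p,q=dpose(th,.030); arm.line_to(p,q,vel=.1)
f0=arm.read_contact_force();print(f0)
off=.016
p,q=dpose(th,off); arm.line_to(p,q,vel=.08)
print(arm.read_contact_force()-f0)
for d in range(-32,149,12):
    th=np.radians(d);p,q=dpose(th,off);arm.line_to(p,q,vel=.06)
    f=arm.read_contact_force(); t=np.array([-np.sin(th),np.cos(th)]);u=np.array([np.cos(th),np.sin(th)])
    print(d,"push",-(f[:2]@t).round(2),"rad",(f[:2]@u).round(2),"z",f[2].round(2),round(arm.read_time_s(),2))
    if np.linalg.norm(f)>18: print("STOP",f);break
cv2.imwrite("pics/w2.png",eyes.get_image("wrist"));cv2.imwrite("pics/s2.png",cv2.resize(eyes.get_image("side")[150:300,220:420],None,fx=4,fy=4,interpolation=cv2.INTER_CUBIC))
print(arm.read_tcp_pos(),p)
E
```

```text
[-0.376  0.267 -0.196]
[0.312 0.323 0.941]
-32 push 4.0 rad -1.34 z 1.77 5.32
-20 push 3.45 rad -1.19 z 1.11 5.67
-8 push 3.82 rad -0.5 z 0.2 6.03
4 push 3.14 rad -0.81 z -0.47 6.39
16 push 2.64 rad -1.08 z -0.3 6.75
28 push 2.19 rad -0.38 z -0.57 7.11
40 push 3.35 rad -0.67 z -0.28 7.47
52 push 2.09 rad -0.05 z 0.58 7.83
64 push 2.48 rad 0.33 z 0.67 8.18
76 push 3.03 rad -0.14 z 0.34 8.54
88 push 2.62 rad 0.01 z 2.05 8.9
100 push 3.08 rad 0.36 z 0.56 9.26
112 push 1.44 rad -0.78 z 1.59 9.62
124 push 1.95 rad -0.04 z 1.27 9.97
136 push 1.58 rad -0.63 z 1.69 10.33
148 push 2.01 rad -0.16 z 2.44 10.69
[0.505 0.001 0.093] [0.506 0.    0.093]
```

View pics/w2.png

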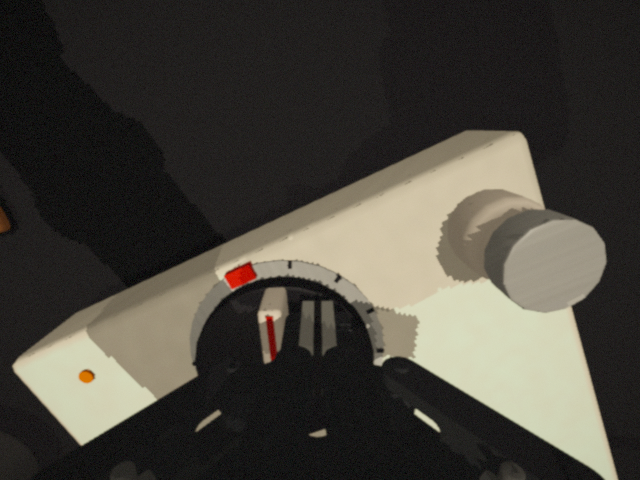

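View pics/s2.png

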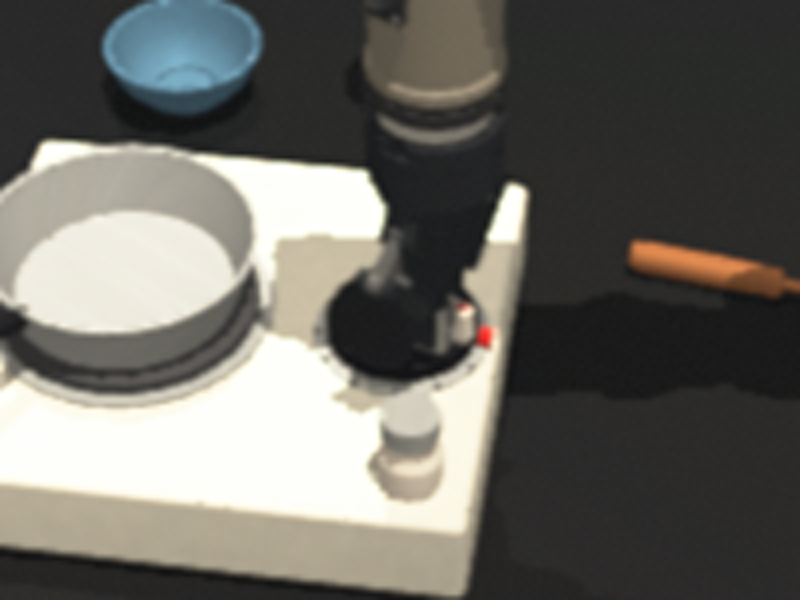

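The fin is turning with the finger at about 2–3 N and is roughly 20° from the red mark at (240,275). Now the slow final approach, with force feedback.

```bash
python3 - <<'E'
from h import *
import cv2
np.set_printoptions(precision=2,suppress=True)
off=.016
def push(th):
    t=np.array([-np.sin(th),np.cos(th)])
    f=np.mean([arm.read_contact_force() for _ in range(3)],0)
    return -(f[:2]@t),f
d=148.; last=[]
while d<195:
    d+= 3 if d<160 else .7
    th=np.radians(d);p,q=dpose(th,off);arm.line_to(p,q,vel=.03)
    F,f=push(th); print(round(d,1),round(F,2),f[2].round(1))
    if F>9: break
arm.dwell(.15);F,f=push(th);print("settled",F)
while F<9 and d<200:
    d+=.5; th=np.radians(d);p,q=dpose(th,off);arm.line_to(p,q,vel=.03);arm.dwell(.1);F,f=push(th);print(round(d,1),round(F,2))
for i in range(7):
    arm.dwell(.2);F,f=push(th);print("hold",round(F,2),f,round(arm.read_time_s(),2))
cv2.imwrite("pics/w3.png",eyes.get_image("wrist"))
print(d,arm.read_tcp_pos(),p)
E
```

```text
151.0 4.04 1.3
154.0 2.82 0.6
157.0 2.81 2.2
160.0 3.75 2.0
160.7 3.31 0.4
161.4 2.92 1.7
162.1 3.53 0.8
162.8 3.74 0.7
163.5 2.57 0.0
164.2 3.69 0.3
164.9 2.92 -0.5
165.6 2.83 -0.3
166.3 3.31 -0.7
167.0 2.5 -1.4
167.7 3.38 -1.2
168.4 3.19 -0.5
169.1 3.63 -1.1
169.8 3.33 -1.0
170.5 3.69 -0.1
171.2 3.05 -1.1
171.9 3.33 -0.9
172.6 4.34 -1.3
173.3 5.25 -1.7
174.0 4.79 -0.8
174.7 6.52 -0.8
175.4 6.69 -1.1
176.1 6.98 -1.6
176.8 7.74 -1.7
177.5 7.88 -1.8
178.2 8.83 -2.4
178.9 9.68 -1.8
settled 9.803306479654497
hold 11.07 [-1.06 11.09 -0.61] 18.89
hold 8.92 [-0.37  8.92 -1.6 ] 19.09
hold 9.22 [-0.2   9.23 -1.85] 19.29
hold 9.74 [ 0.16  9.74 -1.77] 19.49
hold 10.11 [-1.09 10.13 -2.08] 19.69
hold 9.98 [-0.24  9.99 -2.34] 19.89
hold 9.16 [-1.96  9.19 -1.25] 20.09
178.8999999999997 [ 0.49 -0.01  0.09] [ 0.49 -0.01  0.09]
```

View pics/w3.png

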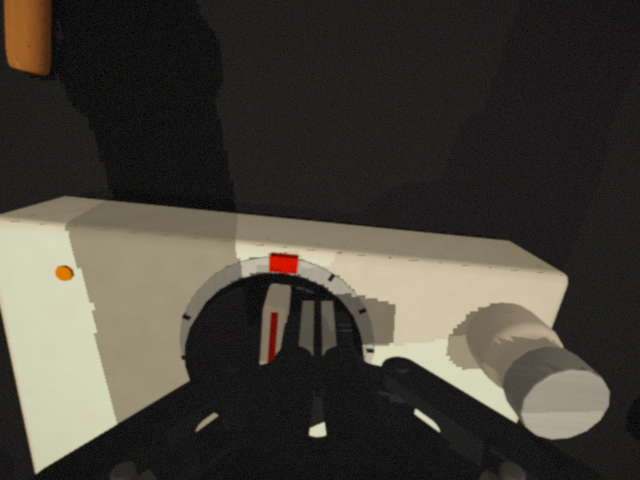

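The fin lines up with the red mark at (283,263). The force rose steadily at the stop and held at 9–11 N for 1.4 s or more. I'll back off, go up, recheck the dial, and move behind the paddle.

```bash
cat >> h.py <<'E'
H=np.array([.460,.361]); Y=np.radians(-21.2); EX=np.array([np.cos(Y),np.sin(Y)])
def ipose(x,z): return np.array([*(H+x*EX),z]),down(Y+np.pi)
E
python3 - <<'E'
from h import *
import cv2
np.set_printoptions(precision=3,suppress=True)
th=np.radians(178.9)
p,q=dpose(th,.024);arm.line_to(p,q,vel=.06)
p,q=dpose(th,.026,z=.2);arm.line_to(p,q,vel=.15)
p,q=ipose(.075,.2);arm.reach(p,q)
cv2.imwrite("pics/t4.png",cv2.resize(eyes.get_image("top")[195:295,110:400],None,fx=2.7,fy=2.7,interpolation=cv2.INTER_CUBIC))
p,q=ipose(.075,.125);arm.line_to(p,q,vel=.15)
cv2.imwrite("pics/w4.png",eyes.get_image("wrist"));cv2.imwrite("pics/s4.png",eyes.get_image("side"))
print(arm.read_tcp_pos(),p,arm.read_contact_force(),arm.read_time_s())
E
```

```text
[0.531 0.334 0.127] [0.53  0.334 0.125] [-0.051  0.511 -0.377] 23.3667
```

View pics/t4.png

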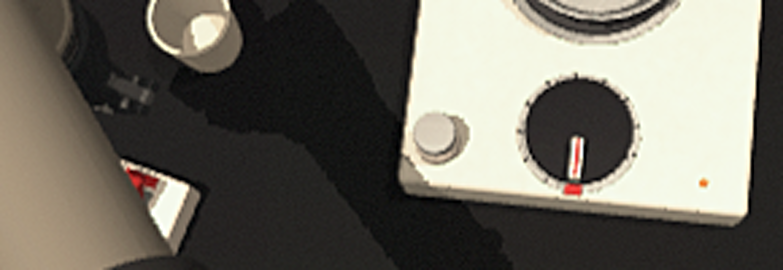

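View pics/w4.png

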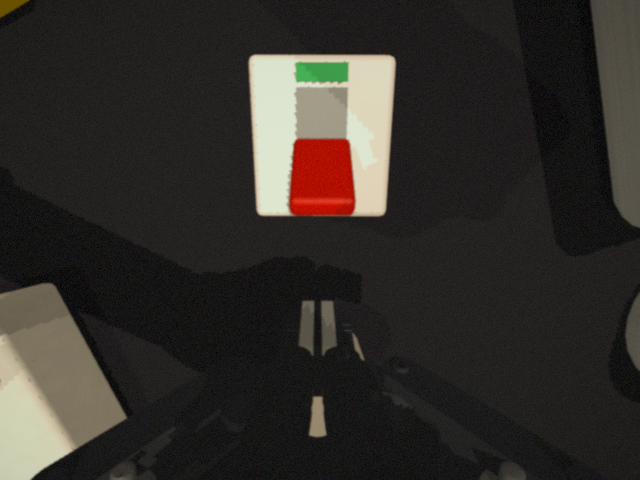

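View pics/s4.png

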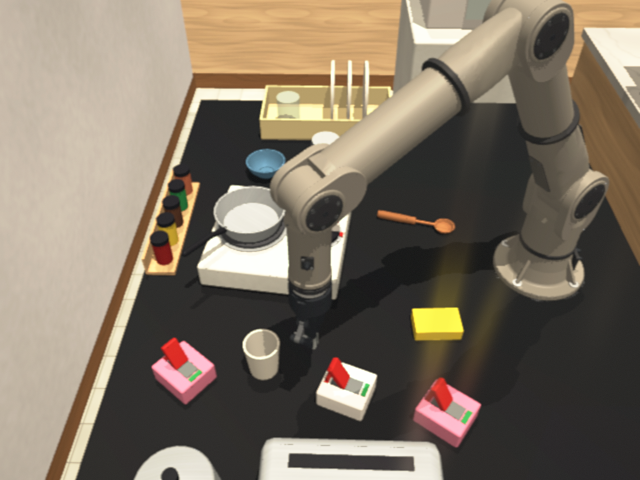

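The dial fin now points at the red mark (top view, (575,160) to (573,188)), and the salt pot is undisturbed. The wrist view shows the paddle (323,178) directly ahead of the fingers (318,320), square to the box. Now the paddle push.

```bash
python3 - <<'E'
from h import *
import cv2
np.set_printoptions(precision=3,suppress=True)
p,q=ipose(.075,.080);arm.line_to(p,q,vel=.12)
f0=arm.read_contact_force()
x=.075; n=0
while x>.008:
    x-=.004 if x>.055 else .002
    p,q=ipose(x,.080);arm.line_to(p,q,vel=.06)
    f=arm.read_contact_force()-f0;F=f[:2]@EX
    print(round(x,3),round(F,2),round(f[2],2))
    if np.linalg.norm(f)>16: print("STOP",f);break
cv2.imwrite("pics/w5.png",eyes.get_image("wrist"))
print(arm.read_tcp_pos(),p,arm.read_time_s())
E
```

```text
0.071 0.49 0.5
0.067 -0.39 -0.35
0.063 0.62 0.33
0.059 0.34 0.57
0.055 0.41 0.3
0.053 0.25 -0.24
0.051 0.53 -0.52
0.049 0.49 0.65
0.047 2.69 -0.98
0.045 4.93 1.66
0.043 6.05 3.81
0.041 6.09 4.09
0.039 6.17 5.08
0.037 4.57 3.88
0.035 2.96 2.93
0.033 3.43 1.34
0.031 2.49 0.44
0.029 2.58 0.52
0.027 1.89 1.69
0.025 1.36 0.38
0.023 -0.25 -0.16
0.021 -0.86 0.16
0.019 0.34 -0.11
0.017 -0.44 0.41
0.015 -0.08 -0.54
0.013 0.42 0.84
0.011 0.59 -0.1
0.009 -0.49 -0.71
0.007 0.11 -0.35
[0.466 0.359 0.08 ] [0.467 0.358 0.08 ] 31.1917
```

View pics/w5.png

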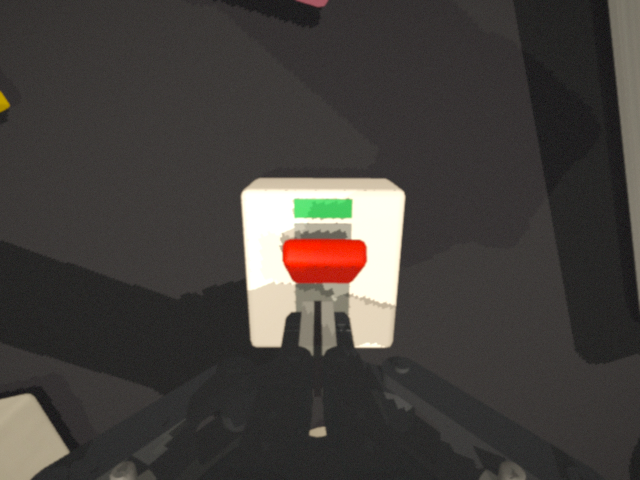

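The paddle snapped over (tip at (325,250), towards the green bar), with the push peaking at about 8 N. I'll retreat and check the whole scene.

```bash
python3 - <<'E'
from h import *
import cv2
p,q=ipose(.03,.080);arm.line_to(p,q,vel=.1)
p,q=ipose(.04,.2);arm.line_to(p,q,vel=.15)
arm.reach([.25,.45,.26],q)
t=eyes.get_image("top");s=eyes.get_image("side")
cv2.imwrite("pics/t6.png",t);cv2.imwrite("pics/s6.png",s)
cv2.imwrite("pics/s6c.png",cv2.resize(s[120:430,150:400],None,fx=1.9,fy=1.9,interpolation=cv2.INTER_CUBIC))
print(arm.read_tcp_pos(),arm.read_contact_force(),arm.read_time_s())
E
```

```text
[0.25232418 0.44881718 0.25925885] [-0.11180525 -0.12695336  0.02028042] 33.6917
```

View pics/t6.png

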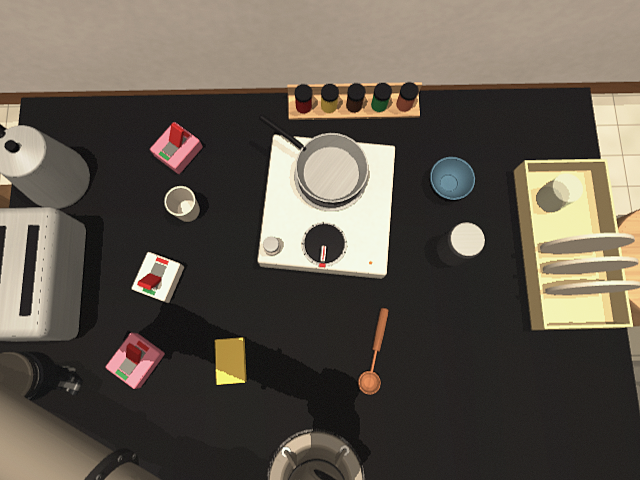

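View pics/s6c.png

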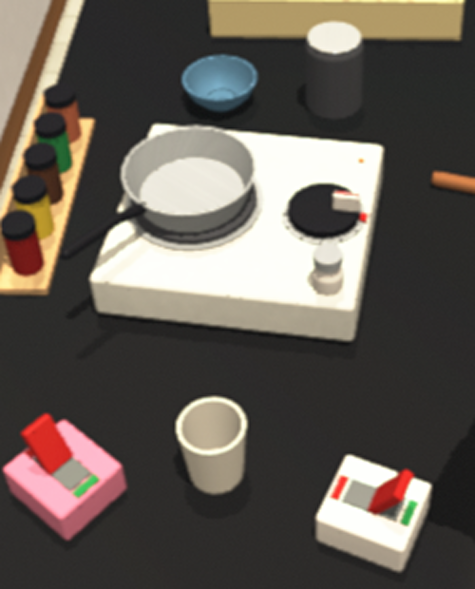

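The paddle leans over the green bar and everything else is where it was. One last numeric check of the fin angle before I hand in.

```bash
python3 - <<'E'
import cv2
t=cv2.imread("pics/t6.png")
cv2.imwrite("pics/c6.png",cv2.resize(t[220:275,290:360],None,fx=10,fy=10,interpolation=cv2.INTER_CUBIC))
E
```

```text
(no output)
```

View pics/c6.png

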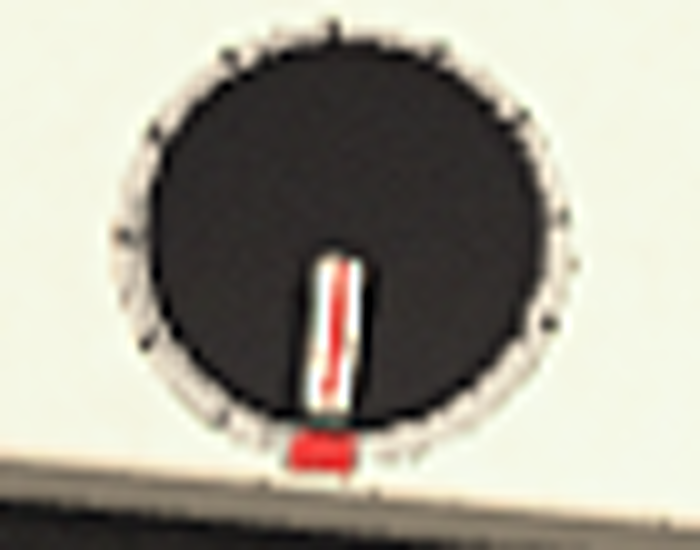

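The fin line, (343,262) to (328,400), tilts about 6°. That matches the cooker's 6.5° yaw, so the dial is at zero.

```bash
python3 -c "
from cell import arm
arm.job_done();print(arm.read_time_s())"
```

```text
the job is handed in; nothing more can be done
the job is handed in; nothing more can be done
```

The timer dial is back on its zero stop and the isolator is off. I handed the job in with the clock at about 34 s of the 56 s allowed.

- **Dial:** I pushed the fin anticlockwise about 217° with shut fingers, at about 2–4 N. I then held it against the stop at 9–11 N for at least 1.4 s. In the last top view the fin lines up with the red mark to within about 1°.
- **Isolator:** I then pushed the red paddle from behind, with force readings up to about 8 N, until it snapped over. The last pictures show it leaning over the green bar.
- **Other items:** The pan, salt pot, caddy, cup and bowl look unmoved between the first and last pictures. The arm ended clear of everything, with a contact force near zero.

No check failed. The only disagreement was in the first dial measurements, where the two camera views differed by about 9 mm sideways. I took the value that matched the hotplate's edges, and the sweep ran cleanly on it.

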